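Stow the handheld radio in its lip cradle

TASK

Put the handheld radio with the stub antenna away in its grey cradle on the chart table: tip it toe-down, tuck the toe under the cradle's lip, then lower the antenna end until the radio lies flat and fully home on the bed between the lip and the end stop, and let go. Leave the other red handset (the short one without an antenna) and the mug where they are.

Things in the scene. Friction and masses are not known exactly. Their poses are not given: they have to be found in the camera images.
- radio: Loose radio, hard red case, flat on the table, keypad up: 112 (x) x 52 (y) x 36 (z) mm, 0.26 kg, plain upright sides. A black toe, 36 wide, 8 thick, flush with the underside, sticks 28 mm out of the -x end (tip at x=-84). A black rod antenna, 11 mm thick, axis 25 mm up, sticks 84 mm out of the +x end at y=+13. Origin: centre of the case's underside, near the centre of mass; x to the antenna, z up.
- cradle: Grey tray fixed to the table, 174 x 84 mm, bed 8 mm up, sides open. -x end, nearer the robot: end wall at x=-90 mm; lip over the bed to x=-70, underside 22 and top 29 mm above the bed; cheeks at y=-28, +28. Other end: stop 16 mm above the bed, face at x=62. The radio has 12 mm play along x. Origin: on the table, straight below the seated radio's origin, axes alike; radio underside home at z=8.
- gps: A bystander, loose: a handset with the same red case, but only 100 x 60 x 30 mm, with a large dark screen and neither antenna nor toe. Origin: centre of the underside, x along its length.
- mug: A bystander, loose: a small white ceramic mug, 72 mm across and 82 mm high, standing to the left of the others as the robot sees them. Origin: centre of the underside.
Mind the look-alikes: they are no part of the job. Of the things shaped like the cradle, the grey one is meant.

How it is judged:
At the end, for the whole second after the job is handed in: The radio lies at rest flat on the cradle's bed (underside within 4 mm of it, tilt under 0.06 rad), its toe under the lip and its case inside the end stop: its origin within 12 mm along and 16 mm across of its home over the cradle's origin, its length within 0.2 rad of the cradle's (x of radio in the frame of cradle between -0.012 and 0.012 m and y of radio in the frame of cradle between -0.016 and 0.016 m and z of radio in the frame of cradle between 0.004 and 0.012 m and angle between radio's own z axis and vertical below 0.06 rad and angle between the x axis of radio and the x axis of cradle, either way round below 0.2 rad and linear speed of radio below 0.02 m/s); the robot touches nothing.
It fails at once if the other red handset is moved by more than 30 mm (distance of gps from where it was at the start of the episode above 0.03 m).
It fails at once if the mug is moved by more than 30 mm (distance of mug from where it was at the start of the episode above 0.03 m).
It also fails if it takes over 38 s, if anything falls off the work surface, if the arm or the gripper's body presses on something with over 40 N, if the wrist force passes 120 N, or if a joint passes its speed limit or range.

ROBOT

A 7-joint arm with a two-finger parallel gripper is mounted at the origin on the work surface. World frame = base frame: x ahead of the robot, y to its left, z up, the work surface at z = 0. Lengths are in m, angles in rad, forces in N, time in s.
With the tool pointing down it reaches from about 0.425 to 0.8 m from the base axis. Payload 8.3 kg.
Tool frame: the origin (TCP) lies at the very end of the fingers, on their centre line; the grasp point (between the pads) lies 19 mm behind it; x points along the fingers, z is the direction in which the jaws open and shut, and the axes are right-handed (so a half turn about x gives the same grasp; the last joint's range is limited). The gripper opens to 85 mm and grips with 20 to 120 N. Pads are 22 mm wide; open, the fingers measure 114 mm over their backs; the gripper's body (76 mm by 85 mm) begins 54 mm behind the grasp point. The pads swing forward as they close: fully open they stand 13 mm farther back than shut.
Start: joints at [-1.399, 0.383, 0.016, 1.37, -0.006, 1.388, -0.046], TCP at [0.145, 0.608, 0.231] pointing down, gripper open.
Joint ranges: [-2.95, 2.95], [-0.25, 2.06], [-1.52, 1.56], [0.18, 2.33], [-1.44, 4.58], [0.02, 2.06], [-3.01, 3.01]. Speed limits (rad/s): [2.39, 2.39, 3.01, 3.01, 3.14, 3.14, 3.14].

INTERFACE

Orientations are given as a rotation vector (axis times angle).
In Python, from workcell import move_ptp, servo_line, move_j, command_gripper, hold, ik, get_obs, get_image, get_calibration, PlanningError, hand_in, boxes_of, regions_of, pinpoint gives the robot as it stands. The module is installed in compiled form; this text tells all that it offers. Calls block until the motion is done:
- move_ptp(position, orientation): joint-space move of the TCP to a pose.
- servo_line(position, orientation=None, vel=0.15): straight line of the TCP; orientation=None keeps the orientation; vel is the mean speed in m/s.
- move_j(angles): joint-space move.
- command_gripper(opening, effort=None): finger opening in m; effort is the grip in N (None keeps the last); returns when the fingers have stopped.
- hold(seconds).
- ik(position, orientation): joint angles nearest the present ones, or None.
- get_obs(): the state.
- get_image(name): name is "scene" or "side" or "wrist"; returns the picture (480x640x3 uint8, red, green, blue); there is no depth.
- get_calibration(name): a dict with "mtx" (3x3 intrinsics, pixels), "rvec" (rotation vector, rad) and "tvec" (3), from world to camera coordinates, as OpenCV has them. Camera axes: x right, y down, z forward; pixel columns grow to the right and rows downward; lengths in m; the calibration is good to about 2 mm. A picture is of the moment at which its call begins: read the wrist's pose just before it. get_calibration takes no time and is no camera call; for the wrist camera it gives the pose at the moment of the call.
A pose or a line that the arm cannot do raises PlanningError and nothing moves.
- hand_in(): hands the job in, once; it reports no verdict.
Trained networks look in the newest picture that a camera, given by its name, has taken for a name from the list of things; names that differ only in an ending like _2 or _b are one class to them, and where a whole thing is asked for, a point or a joint stands for the part that bears it (a point fixed in the world has none). Each returns a list of dicts, best first, with "conf" (0 to 1); they miss things now and then, are a little off and sometimes report something else, mostly with a low value. They report only what shows in the picture. A call takes as long as a camera call. They do not tell look-alikes from the thing itself.
- boxes_of(camera, label): "extent" ([left, top, right, bottom] in pixels, round what is visible of it).
- regions_of(camera, label): "mask" (480x640 bool, what is visible of it) and "extent" ([left, top, right, bottom] in pixels, round what is visible of it).
- pinpoint(camera, label): "centre" ([column, row] in pixels: a listed point, or the origin of a listed thing).
The state is a dict: "time_s": time; "joints": joint angles; "qvel": joint speeds; "joint_torque": joint torques, N m; "position": TCP position; "eef_rot": TCP orientation; "wrist_force": force on the tool from outside, world axes, zero at the start; "wrist_torque": the same for the moment, N m; "grip_width": finger opening in m.
Only numpy, scipy, OpenCV 4.12 (cv2) and the standard library are available. Lean on these libraries where they do the work, as an engineer would, in place of code of your own. Each camera call takes 0.05 s, during which the arm holds its last target.

## Working session

There is one attempt and no reset: what is moved stays moved. The work goes in short steps, each a Python script; the robot and the scene stay as the last script left them, time stands still between calls to the robot, and variables do not carry over. Pictures are saved under pics/ and viewed, and the job is handed in when it is done.

```bash
mkdir -p pics; ls
python3 - <<'E'
from workcell import *
import cv2
o=get_obs();print(o)
for n in("scene","side","wrist"):
    im=get_image(n);cv2.imwrite(f"pics/a_{n}.png",im[:,:,::-1])
    c=get_calibration(n);print(n,c)
    for l in("radio","cradle","gps","mug"):
        print(l,[(d["conf"],d["centre"]) for d in pinpoint(n,l)][:4])
print(get_obs()["time_s"])
E
```

```text
pics
{'time_s': 0.0, 'joints': array([-1.39893478,  0.38423486,  0.01639227,  1.371164  , -0.00630702,
        1.38823813, -0.04656016]), 'qvel': array([ 1.24526223e-04, -1.37380425e-04,  7.97736201e-04,  3.15548146e-04,
        2.87542218e-04, -8.79294416e-04,  1.57307392e-05]), 'joint_torque': array([-1.84797746e-04, -6.27596283e+01,  8.43631402e-01, -3.71823227e+01,
        1.63607032e-02,  1.41464331e-02,  7.13567215e-05]), 'position': array([0.14523495, 0.60735623, 0.23027664]), 'eef_rot': array([-1.03581648,  1.31273781,  1.03370362]), 'wrist_force': array([-0.44829305, -0.2655493 , -0.83113823]), 'wrist_torque': array([-0.00343982, -0.05828562,  0.00138707]), 'grip_width': 0.08515256758210961}
scene {'mtx': array([[542.85698016,   0.        , 313.59582336],
       [  0.        , 542.85698016, 236.57055329],
       [  0.        ,   0.        ,   1.        ]]), 'rvec': array([ 1.86875391,  1.54717029, -0.65583285]), 'tvec': array([-0.214969  , -0.26622971,  1.38009564])}
radio [(0.62, [131.1, 327.7])]
cradle [(0.96, [385.1, 218.5]), (0.76, [149.7, 234.6]), (0.65, [252.3, 304.9])]
gps [(0.77, [384.6, 292.9])]
mug [(0.73, [472.2, 261.1])]
side {'mtx': array([[489.21571028,   0.        , 319.58716041],
       [  0.        , 489.21571028, 243.37437986],
       [  0.        ,   0.        ,   1.        ]]), 'rvec': array([ 2.09183161, -0.6224455 ,  0.3088899 ]), 'tvec': array([-0.33449488,  0.23858447,  0.61499395])}
radio [(0.78, [503.3, 348.8])]
cradle [(0.91, [238.7, 230.5]), (0.83, [366.0, 410.6]), (0.57, [404.3, 280.9])]
gps []
mug [(0.77, [274.8, 192.7])]
wrist {'mtx': array([[338.83036309,   0.        , 318.77893664],
       [  0.        , 338.83036309, 236.85755081],
       [  0.        ,   0.        ,   1.        ]]), 'rvec': array([-2.28916433, -1.80664983, -0.24774439]), 'tvec': array([-0.62533644, -0.03570009,  0.37851318])}
radio []
cradle [(0.62, [141.3, 427.4])]
gps []
mug []
0.75
```

View pics/a_scene.png

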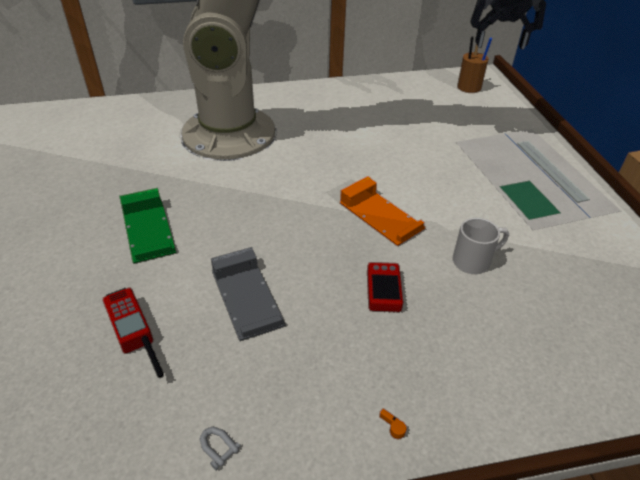

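View pics/a_side.png

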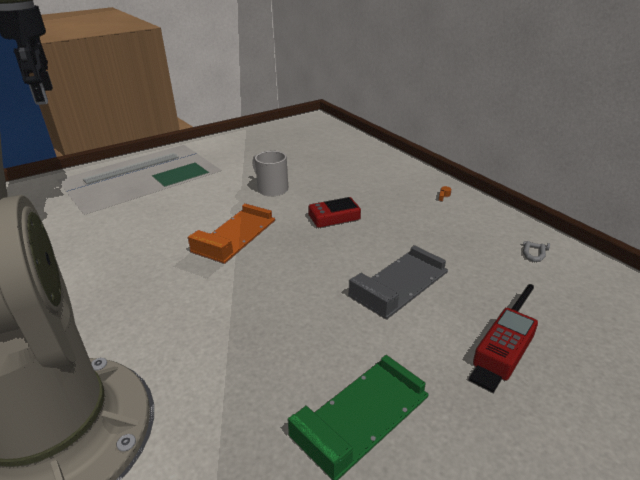

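View pics/a_wrist.png

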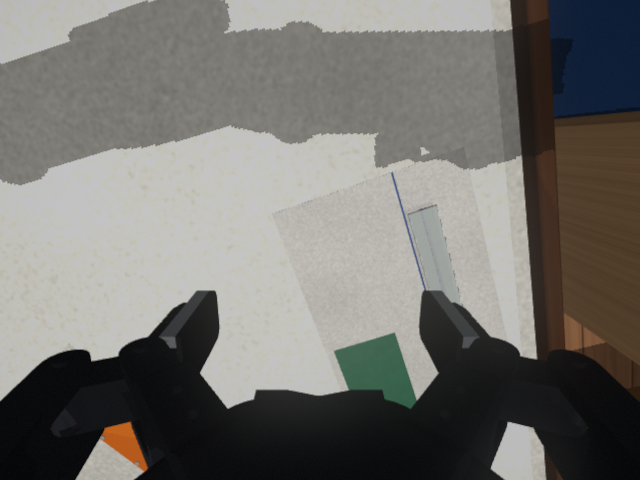

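```bash
cat > h.py <<'E'
import numpy as np, cv2
from workcell import *
from scipy.spatial.transform import Rotation as R
def proj(n,P,c=None):
    c=c or get_calibration(n)
    return cv2.projectPoints(np.asarray(P,float).reshape(-1,3),c["rvec"],c["tvec"],c["mtx"],None)[0].reshape(-1,2)
def onplane(n,uv,z,c=None):
    c=c or get_calibration(n);Rm=cv2.Rodrigues(c["rvec"])[0];C=-Rm.T@c["tvec"].ravel()
    d=Rm.T@np.linalg.inv(c["mtx"])@np.array([uv[0],uv[1],1.]);return C+d*(z-C[2])/d[2]
def place(P,x,y,yaw,z=0):
    c,s=np.cos(yaw),np.sin(yaw);P=np.asarray(P,float)
    return np.c_[x+c*P[:,0]-s*P[:,1],y+s*P[:,0]+c*P[:,1],P[:,2]+z]
def box(a,b,c,d,e,f): return np.array([[x,y,z] for x in(a,b) for y in(c,d) for z in(e,f)],float)
a=np.arange(6)*np.pi/3
RADIO=[box(-56,56,-26,26,0,36)/1e3,box(-84,-56,-18,18,0,8)/1e3,
 np.array([[x,13+5.5*np.cos(t),25+5.5*np.sin(t)] for x in(56,140) for t in a])/1e3]
def sil(n,boxes,x,y,yaw,z=0,c=None):
    m=np.zeros((480,640),np.uint8)
    for B in boxes:
        h=cv2.convexHull(np.round(proj(n,place(B,x,y,yaw,z),c)*16).astype(np.int32))
        cv2.fillConvexPoly(m,h,1,shift=4)
    return m>0
E
python3 - <<'E'
from h import *
from scipy.optimize import minimize
data={}
for n in("scene","side"):
    im=get_image(n); data[n]=(im,{l:regions_of(n,l) for l in("radio","cradle")})
import pickle;pickle.dump(data,open("d.pkl","wb"))
for n,p in(("scene",{"radio":(131,328),"cradle":(252,305),"gps":(385,293),"mug":(472,261)}),("side",{"radio":(503,349),"cradle":(404,281),"mug":(275,193)})):
    for l,u in p.items(): print(n,l,onplane(n,u,0.0))
for n in data:
    for l in data[n][1]: print(n,l,[(d["conf"],d["extent"]) for d in data[n][1][l]])
ms={n:data[n][1]["radio"][0]["mask"] for n in data}
cs={n:get_calibration(n) for n in data}
def cost(p):
    s=0
    for n in ms:
        m=sil(n,RADIO,*p,c=cs[n]);s+=1-(m&ms[n]).sum()/(m|ms[n]).sum()
    return s
x0=onplane("scene",(131,328),0)
best=min((minimize(cost,[x0[0],x0[1],y],method="Nelder-Mead",options=dict(initial_simplex=[[x0[0],x0[1],y],[x0[0]+.015,x0[1],y],[x0[0],x0[1]+.015,y],[x0[0],x0[1],y+.2]])) for y in(-.3,0,.3)),key=lambda r:r.fun)
print(best.x,best.fun)
for n in ms:
    im=data[n][0][:,:,::-1].copy()
    cn,_=cv2.findContours(sil(n,RADIO,*best.x).astype(np.uint8),0,1);cv2.drawContours(im,cn,-1,(255,255,0),1)
    u=proj(n,[[*best.x[:2],0]])[0].astype(int)
    cr=im[max(0,u[1]-90):u[1]+90,max(0,u[0]-120):u[0]+120];cv2.imwrite(f"pics/r_{n}.png",cv2.resize(cr,None,fx=3,fy=3,interpolation=0))
    g=data[n][0][:,:,::-1][215:345,190:310] if n=="scene" else data[n][0][:,:,::-1][235:325,335:460]
    cv2.imwrite(f"pics/c_{n}.png",cv2.resize(g,None,fx=4.5 if n=="scene" else 6,fy=4.5 if n=="scene" else 6,interpolation=cv2.INTER_CUBIC))
E
```

```text
scene radio [ 0.58756861 -0.21411969  0.        ]
scene cradle [ 0.57482837 -0.005062    0.        ]
scene gps [5.91018159e-01 2.37010939e-01 1.11022302e-16]
scene mug [0.54309749 0.42700116 0.        ]
side radio [ 0.58132986 -0.21358726  0.        ]
side cradle [ 0.56618095 -0.01047408  0.        ]
side mug [0.53365883 0.40403207 0.        ]
scene radio [(0.8, [106.7, 290.9, 160.9, 375.1])]
scene cradle [(0.81, [119.4, 187.7, 175.5, 265.3]), (0.63, [209.7, 245.4, 286.0, 342.1]), (0.58, [338.3, 175.6, 426.4, 243.2]), (0.34, [103.5, 290.6, 161.2, 375.8])]
side radio [(0.74, [469.6, 286.0, 536.4, 390.2])]
side cradle [(0.9, [287.2, 356.1, 429.3, 480.0]), (0.77, [347.7, 247.5, 446.6, 318.0]), (0.62, [188.3, 203.8, 272.9, 266.8])]
[ 0.57941881 -0.21703178  0.33256144] 0.2009468862118413
```

View pics/r_scene.png

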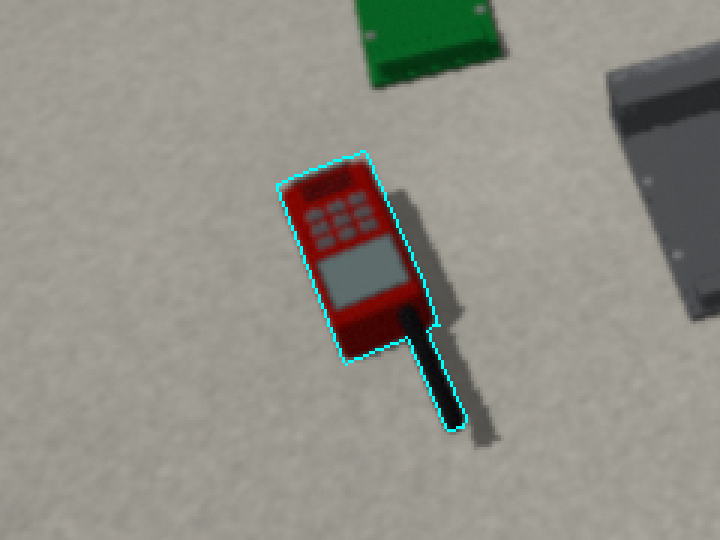

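View pics/r_side.png

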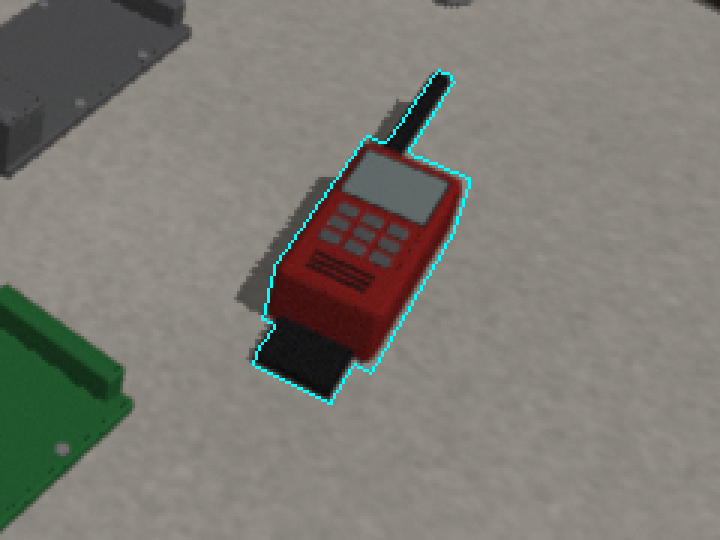

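View pics/c_scene.png

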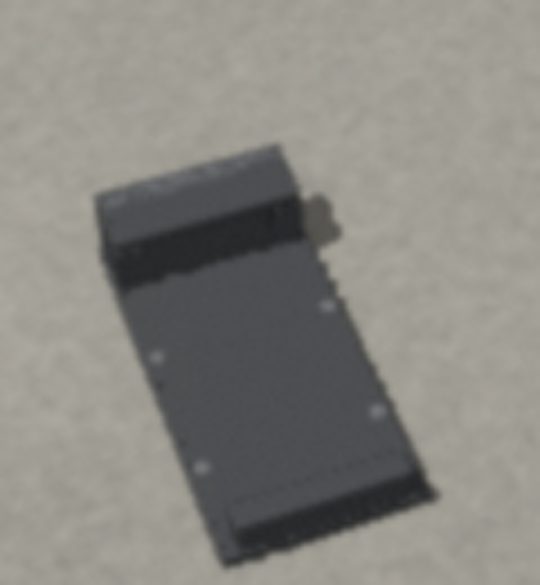

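View pics/c_side.png

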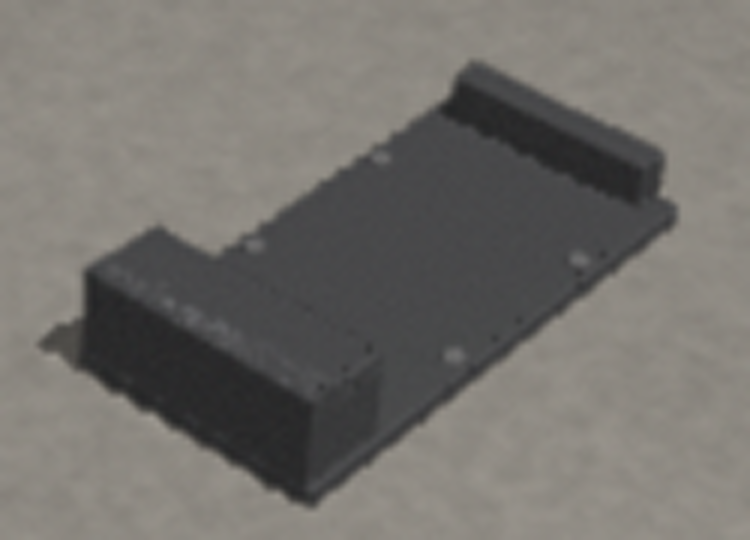

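```bash
cat > fit.py <<'E'
from h import *
from scipy.optimize import least_squares
# name -> model func of (xb, wl, ws)
S=lambda u,v:(335+u/6-.5+.5/6,235+v/6-.5+.5/6)
C=lambda u,v:(190+u/4.5-.5+.5/4.5,215+v/4.5-.5+.5/4.5)
pts=[("side",S(310,505),lambda b,w,s:(-b,-42,0)),("side",S(677,222),lambda b,w,s:(174-b,-42,0)),("side",S(85,365),lambda b,w,s:(-b,42,0)),
("side",S(312,400),lambda b,w,s:(-b,-w,37)),("side",S(380,352),lambda b,w,s:(-70,-w,37)),("side",S(88,270),lambda b,w,s:(-b,w,37)),("side",S(158,228),lambda b,w,s:(-70,w,37)),
("side",S(640,178),lambda b,w,s:(62,-s,24)),("side",S(456,88),lambda b,w,s:(62,s,24)),
("scene",C(228,566),lambda b,w,s:(174-b,-42,0)),("scene",C(437,494),lambda b,w,s:(174-b,42,0)),
("scene",C(108,245),lambda b,w,s:(-70,-w,37)),("scene",C(300,193),lambda b,w,s:(-70,w,37)),
("scene",C(96,195),lambda b,w,s:(-b,-w,37)),("scene",C(280,146),lambda b,w,s:(-b,w,37))]
cs={n:get_calibration(n) for n in("scene","side")}
def res(p):
    x,y,yaw,b,w,s=p;r=[]
    for n,u,f in pts:
        r.append(proj(n,place([np.array(f(b*1e3,w*1e3,s*1e3))/1e3],x,y,yaw),cs[n])[0]-u)
    return np.concatenate(r)
q=least_squares(res,[.57,-.008,.3,.1,.04,.038],loss="soft_l1",x_scale=[.1,.1,.3,.1,.04,.04])
print(q.x,np.abs(q.fun).max());print(q.fun.reshape(-1,2).round(1).tolist())
E
python3 fit.py
```

```text
[ 0.5658668  -0.00888524  0.2135101   0.09794452  0.03935299  0.03312896] 2.0729884505892358
[[0.7, 1.0], [0.6, 0.1], [-0.9, 0.5], [0.5, 0.0], [0.3, -0.4], [0.1, -0.3], [-0.3, -0.7], [-0.2, -2.1], [-0.3, -1.9], [-0.5, 0.8], [-0.3, 1.2], [1.4, -1.8], [-0.1, -2.1], [-0.1, -0.8], [-0.4, -1.3]]
```

```bash
cat >> h.py <<'E'
RAD=(0.5794,-0.2170,0.3326); CR=(0.5659,-0.0089,0.2135)
def rot(yaw,tilt,flip=1):
    Rr=R.from_euler("z",yaw)*R.from_euler("y",tilt)   # radio rotation; tilt>0 : -x end UP? checked below
    M=np.c_[[0,0,-1],np.zeros(3),[0,flip,0]].astype(float); M[:,1]=np.cross(M[:,2],M[:,0])
    return Rr,Rr*R.from_matrix(M)
def tcp(origin,yaw,tilt,flip,off):
    Rr,Rt=rot(yaw,tilt,flip); return np.asarray(origin)+Rr.apply(off),Rt.as_rotvec()
E
python3 - <<'E'
from h import *
q0=np.array(get_obs()["joints"])
for f in(1,-1):
    p,o=tcp([*RAD[:2],0],RAD[2],0,f,[0,0,.12]);print(f,ik(p,o))
    for t in(-.3,.3,0):
        p,o=tcp([*CR[:2],.03],CR[2],t,f,[0,0,.003]);print(f,t,rot(CR[2],t)[0].apply([1,0,0]),ik(p,o))
E
```

```text
1 [-0.43767539  0.70560113  1.13582126  1.57408215 -0.65836975  1.29140963
  2.69863412]
1 -0.3 [0.93364588 0.20241834 0.29552021] [-0.52318457  0.31089972  0.59830045  2.06717888 -0.46598403  0.56646789
  2.17593612]
1 0.3 [ 0.93364588  0.20241834 -0.29552021] [-0.47536877  0.72716076  0.61526756  1.48848466 -0.31939251  1.34384563
  1.97595796]
1 0 [0.97729532 0.21188172 0.        ] [-0.56008012  0.51309871  0.66922319  1.7893594  -0.37794232  0.97067192
  2.04818341]
-1 [-0.35446517  0.6128574   0.96329151  1.57095688 -0.52363692  1.23611163
 -0.53885805]
-1 -0.3 [0.93364588 0.20241834 0.29552021] [-0.61992299  0.33345502  0.7146557   2.07062323 -0.54328814  0.58341704
 -0.89934934]
-1 0.3 [ 0.93364588  0.20241834 -0.29552021] [-0.55863338  0.77395725  0.7565814   1.49263405 -0.41473321  1.36640429
 -1.09315542]
-1 0 [0.97729532 0.21188172 0.        ] [-0.77004631  0.64082483  0.98594516  1.79729375 -0.61411973  1.04529768
 -0.90697945]
```

Run:
```python
from h import *
p,o=tcp([*RAD[:2],0],RAD[2],0,-1,[0,0,.16])
move_ptp(p,o)
print(get_obs()["time_s"],get_obs()["position"],p)
c=get_calibration("wrist");im=get_image("wrist")[:,:,::-1].copy()
r=regions_of("wrist","radio");print([(d["conf"],d["extent"]) for d in r])
cn,_=cv2.findContours(sil("wrist",RADIO,*RAD,c=c).astype(np.uint8),0,1);cv2.drawContours(im,cn,-1,(255,255,0),1)
cv2.imwrite("pics/w1.png",im)
```

```text
4.3167 [ 0.57985812 -0.21596374  0.15985429] [ 0.5794 -0.217   0.16  ]
[(0.57, [286.2, 36.5, 350.2, 307.1])]
```

View pics/w1.png

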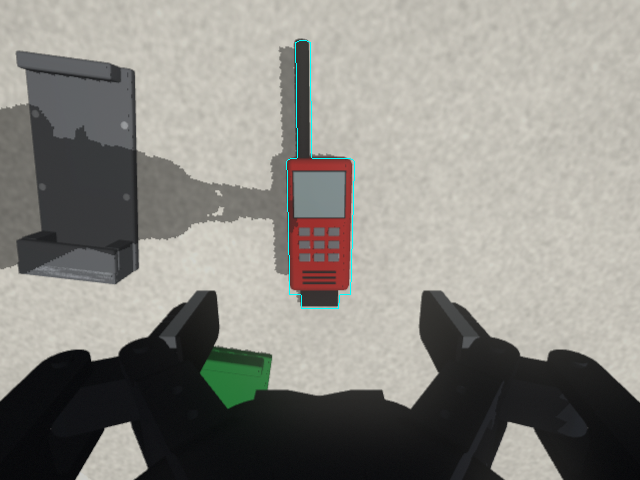

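Run:
```python
from h import *
c=get_calibration("wrist");im=get_image("wrist")[:,:,::-1].copy()
im=cv2.resize(im[30:300,0:160],None,fx=4,fy=4,interpolation=cv2.INTER_CUBIC)
P=np.array
def L(a,col):
    u=proj("wrist",place(P(a)/1e3,*CR),c)
    u=((u-[0,30]+.5)*4-.5).round().astype(int);cv2.polylines(im,[u.reshape(-1,1,2)],True,col,1)
L([[-98,-42,0],[76,-42,0],[76,42,0],[-98,42,0]],(0,255,255))
L([[-98,-42,8],[76,-42,8],[76,42,8],[-98,42,8]],(255,255,0))
L([[-98,-39,37],[-70,-39,37],[-70,39,37],[-98,39,37]],(0,255,0))
L([[62,-36,24],[62,36,24]],(0,0,255));L([[62,-36,8],[62,36,8]],(255,0,255))
cv2.imwrite("pics/w2.png",cv2.resize(im,None,fx=.55*1,fy=.55*1,interpolation=cv2.INTER_AREA) if im.shape[0]>1100 else im[:, :])
print(im.shape)
```

```text
(1080, 640, 3)
```

```bash
python3 -c "
import cv2;i=cv2.imread('pics/w2.png');print(i.shape);cv2.imwrite('pics/w2a.png',i[0:540]);cv2.imwrite('pics/w2b.png',i[540:])"
```

```text
(1080, 640, 3)
```

View pics/w2a.png

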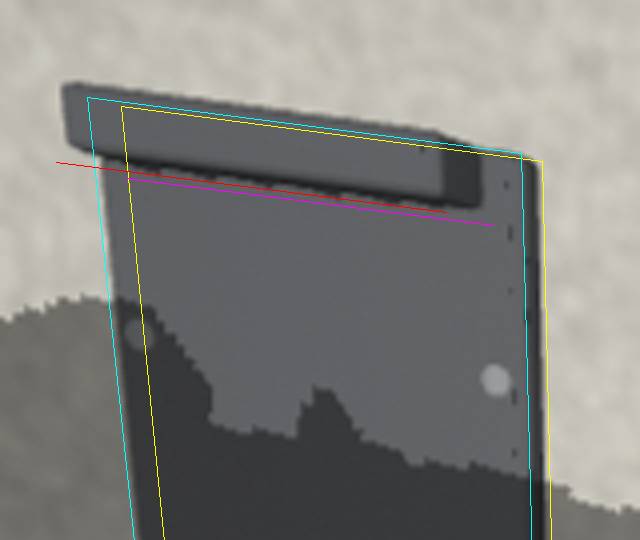

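View pics/w2b.png

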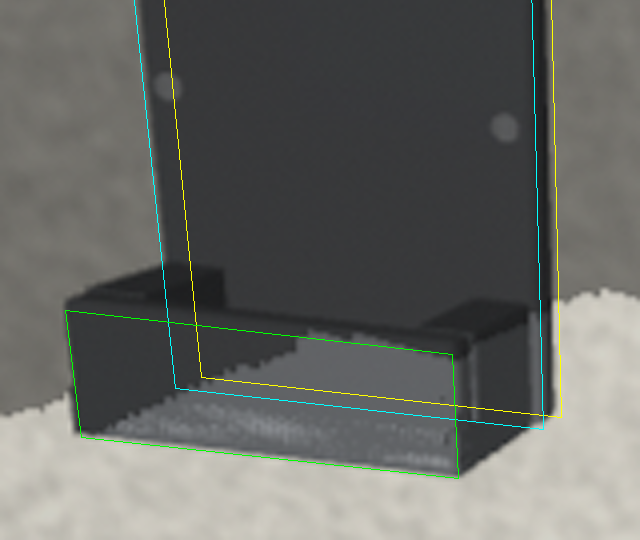

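```bash
sed -i 's/CR=(.*/CR=(0.5670,-0.0083,0.207)/' h.py
python3 - <<'E'
from h import *
p,o=tcp([*RAD[:2],0],RAD[2],0,-1,[0,0,.05]); servo_line(p,o,vel=.15)
p,o=tcp([*RAD[:2],0],RAD[2],0,-1,[0,0,.004]); servo_line(p,o,vel=.08)
s=get_obs();print(s["time_s"],s["position"],p,s["wrist_force"])
command_gripper(0.045,50)
s=get_obs();print(s["time_s"],s["position"],s["grip_width"],s["wrist_force"])
p,o=tcp([*RAD[:2],0],RAD[2],0,-1,[0,0,.08]); servo_line(p,o,vel=.15)
s=get_obs();print(s["time_s"],s["position"],p,s["grip_width"],s["wrist_force"])
c=get_calibration("wrist");im=get_image("wrist")[:,:,::-1].copy()
cn,_=cv2.findContours(sil("wrist",RADIO,*RAD,z=.076,c=c).astype(np.uint8),0,1);cv2.drawContours(im,cn,-1,(255,255,0),1)
cv2.imwrite("pics/w3.png",im)
cv2.imwrite("pics/s3.png",get_image("side")[:,:,::-1])
E
```

```text
6.075 [ 0.57939358 -0.21725584  0.00405289] [ 0.5794 -0.217   0.004 ] [1.05778254 0.00881911 0.39041621]
6.4917 [ 0.57981051 -0.21712856  0.00468442] 0.05103326389531455 [-0.54263635  1.36201247  4.65554363]
7.15 [ 0.57900682 -0.21640199  0.07907364] [ 0.5794 -0.217   0.08  ] 0.05150604102746718 [ 0.04124905  0.51389159 -4.11720554]
```

View pics/w3.png

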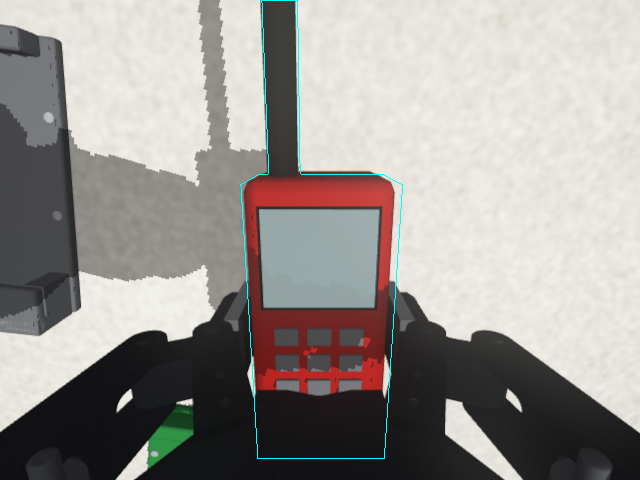

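View pics/s3.png

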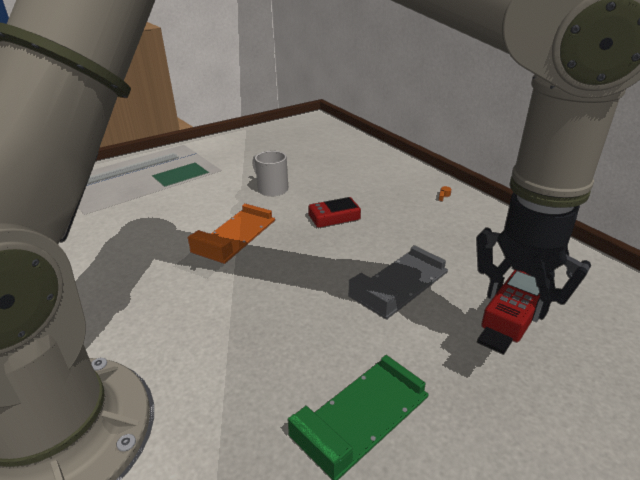

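```bash
cat >> h.py <<'E'
def tip_tcp(xt,zt,tilt,off=(0,0,.004),yt=0):
    Rr,_=rot(CR[2],tilt); t=place([[xt,yt,.008+zt]],*CR)[0]
    return tcp(t+Rr.apply([.084,0,0]),CR[2],tilt,-1,off)
def st(t):
    s=get_obs();print(t,round(s["time_s"],2),s["position"].round(4),round(s["grip_width"],4),s["wrist_force"].round(1),s["wrist_torque"].round(2))
E
python3 - <<'E'
from h import *
T=-.25
move_ptp(*tip_tcp(-.060,.07,T));st("A")
servo_line(*tip_tcp(-.060,.025,T),vel=.12);st("B0")
cv2.imwrite("pics/s4.png",get_image("side")[:,:,::-1][150:400,240:560].repeat(2,0).repeat(2,1))
cv2.imwrite("pics/w4.png",get_image("wrist")[:,:,::-1])
E
```

```text
A 8.11 [ 0.5869 -0.0049  0.1027] 0.0511 [ 0.3 -0.6 -1.4] [-0.13  0.32 -0.07]
B0 8.63 [ 0.5872 -0.0056  0.0578] 0.0511 [-0.8 -0.5 -2.1] [-0.11  0.36  0.01]
```

View pics/s4.png

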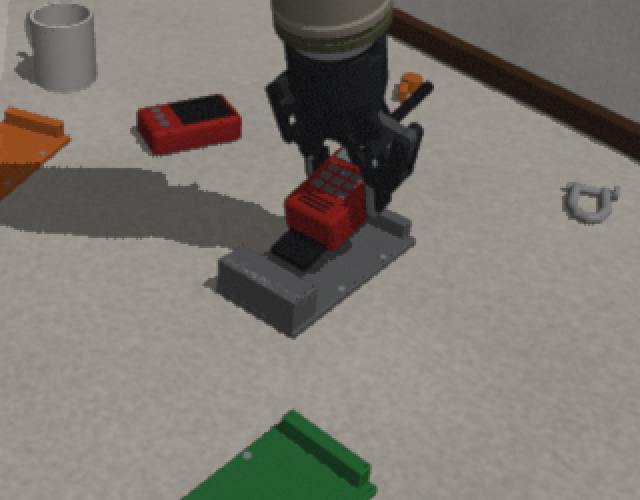

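View pics/w4.png

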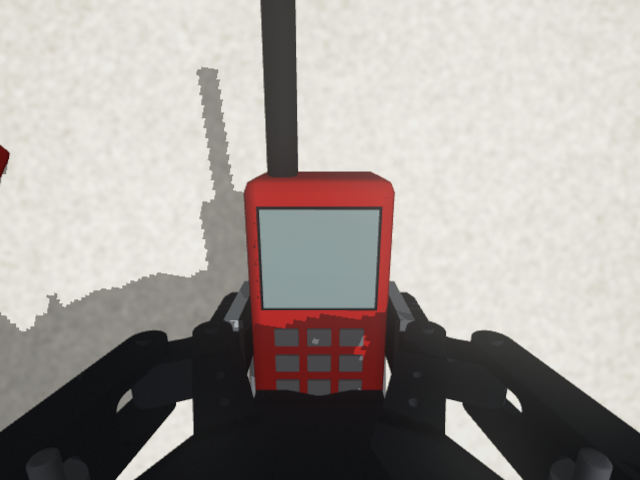

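```bash
cat >> h.py <<'E'
def overlay(n,name,box4,k,xt,zt,tilt):
    im=get_image(n)[:,:,::-1].copy();l,t,r,b=box4
    im=cv2.resize(im[t:b,l:r],None,fx=k,fy=k,interpolation=cv2.INTER_CUBIC)
    Rr,_=rot(CR[2],tilt);o=place([[xt,0,.008+zt]],*CR)[0]+Rr.apply([.084,0,0])
    for B,col in((RADIO[0],(255,255,0)),(RADIO[1],(0,255,255))):
        h=cv2.convexHull(proj(n,Rr.apply(B)+o).astype(np.float32))[:,0]
        cv2.polylines(im,[((h-[l,t]+.5)*k-.5).round().astype(np.int32).reshape(-1,1,2)],True,col,1)
    cv2.imwrite(name,im)
E
python3 - <<'E'
from h import *
T=-.25
servo_line(*tip_tcp(-.061,.005,T),vel=.06);st("B")
overlay("side","pics/s5.png",(330,200,470,320),5,-.061,.005,T)
E
```

```text
B 9.22 [ 0.5857 -0.0044  0.0373] 0.0513 [-0.   0.2 -1.6] [-0.09  0.37  0.01]
```

View pics/s5.png

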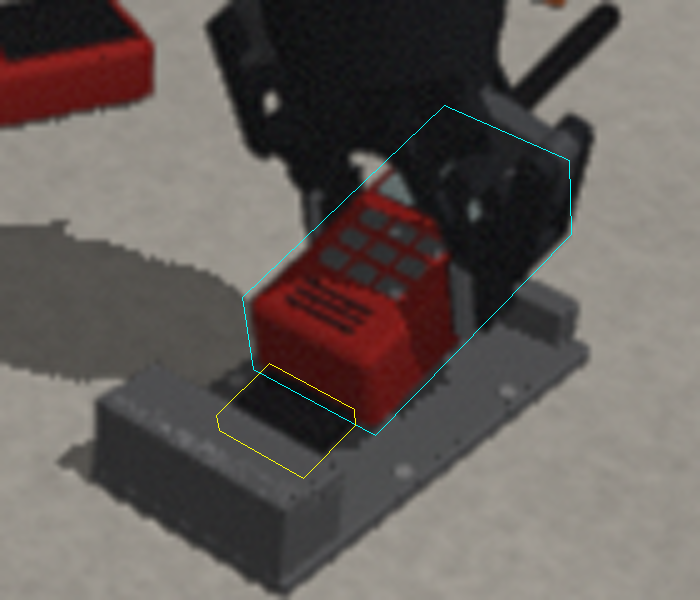

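Run:
```python
from h import *
T=-.25
servo_line(*tip_tcp(-.083,.004,T),vel=.05);st("C")
for t in(-.19,-.13):
    servo_line(*tip_tcp(-.083,.004,t),vel=.05);st(t)
overlay("side","pics/s6.png",(330,200,470,320),5,-.083,.004,-.13)
```

```text
C 9.86 [ 0.5645 -0.0086  0.0368] 0.0512 [ 0.8  0.  -1.8] [-0.05  0.36 -0.04]
-0.19 10.11 [ 0.5668 -0.0084  0.0318] 0.0514 [ 1.4 -0.  -2.5] [-0.1   0.32 -0.01]
-0.13 10.36 [ 0.5674 -0.0085  0.0267] 0.0512 [ 0.1 -0.8 -2.3] [-0.1   0.22 -0.03]
```

View pics/s6.png

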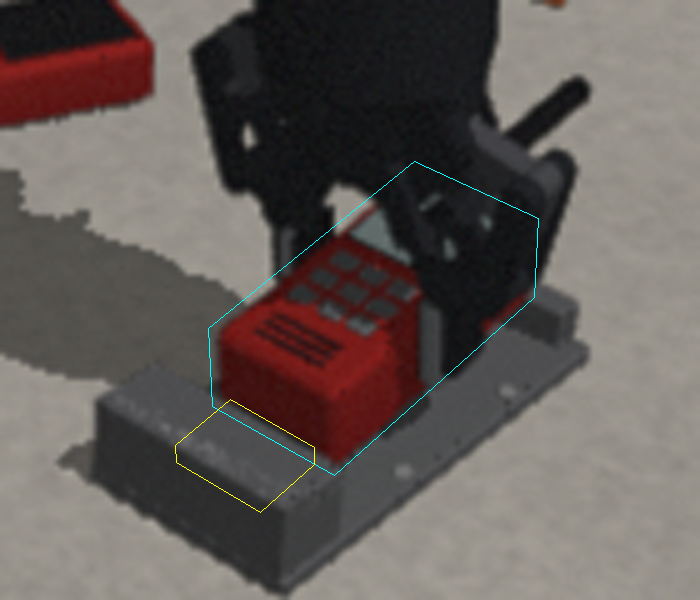

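Run:
```python
from h import *
for t,z in((-.07,.004),(-.03,.003),(0,.003),(0,.001),(0,-.0005)):
    servo_line(*tip_tcp(-.0845,z,t),vel=.04);hold(.1);st((t,z))
overlay("side","pics/s7.png",(330,200,470,320),5,-.0845,0,0)
cv2.imwrite("pics/w7.png",get_image("wrist")[:,:,::-1])
```

```text
(-0.07, 0.004) 10.78 [ 0.5658 -0.0089  0.022 ] 0.0514 [ 0.5 -0.  -2. ] [-0.02  0.08 -0.01]
(-0.03, 0.003) 11.14 [ 0.5663 -0.0087  0.0176] 0.0515 [-0.   0.2 -2.9] [-0.    0.07  0.04]
(0, 0.003) 11.49 [ 0.5665 -0.0086  0.015 ] 0.0511 [ 0.3 -0.9 -3.8] [-0.04 -0.05  0.01]
(0, 0.001) 11.84 [ 0.5665 -0.0084  0.013 ] 0.0514 [-0.7  0.2 -2.7] [-0.03  0.04 -0.02]
(0, -0.0005) 12.19 [ 0.5667 -0.0085  0.0126] 0.0514 [-6.7  1.6 11.2] [ 0.18  1.13 -0.  ]
```

View pics/s7.png

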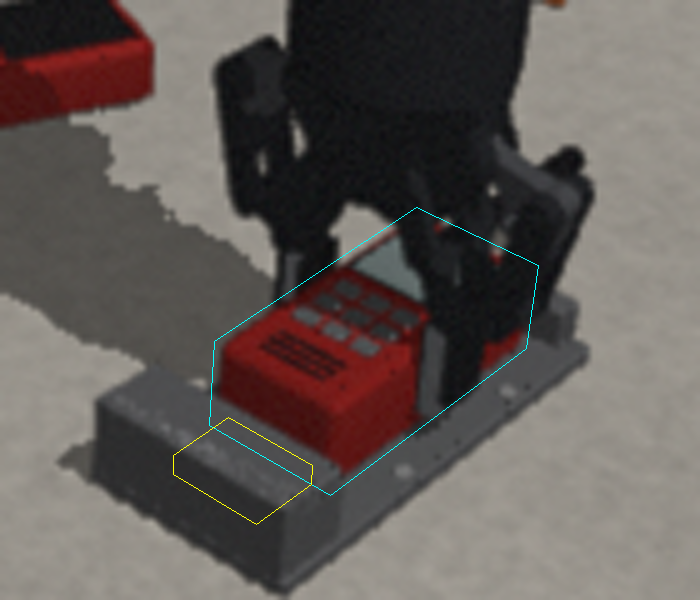

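View pics/w7.png

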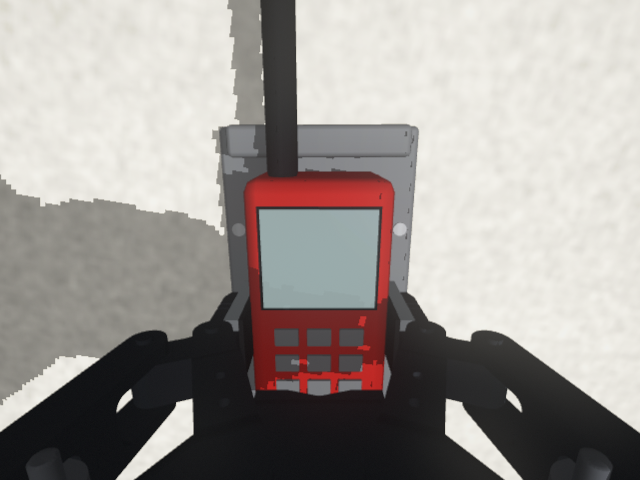

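Run:
```python
from h import *
command_gripper(0.085);st("open")
p,o=tip_tcp(-.0845,.10,0);servo_line(p,o,vel=.12);st("up")
print([(d["conf"],d["centre"]) for d in []])
cw=get_calibration("wrist");im=get_image("wrist")[:,:,::-1].copy();cv2.imwrite("pics/w8.png",im)
overlay("side","pics/s8.png",(330,200,470,320),5,-.0845,0,0)
```

```text
open 12.72 [ 0.5665 -0.0084  0.0114] 0.0849 [0.4 0.3 0.5] [-0.   -0.01  0.02]
up 13.72 [ 0.566  -0.0082  0.1113] 0.0851 [ 0.8 -1.1 -0.2] [-0.01 -0.01 -0.08]
[]
```

View pics/s8.png

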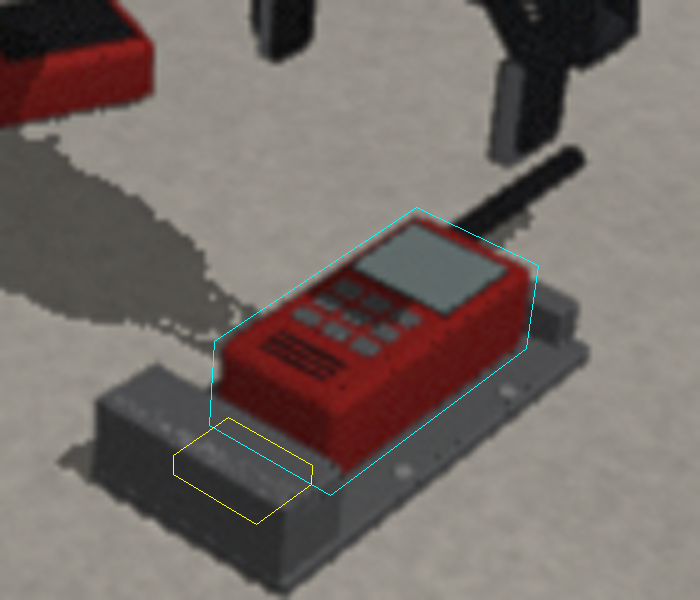

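View pics/w8.png

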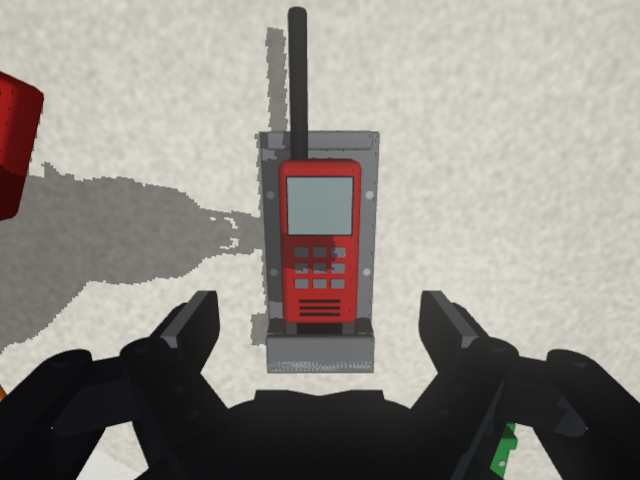

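Run:
```python
from h import *
from scipy.optimize import minimize
ns=("side","wrist","scene");ms={};cs={}
for n in ns:
    cs[n]=get_calibration(n);im=get_image(n).astype(int)
    m=((im[...,0]>90)&(im[...,1]<60)&(im[...,2]<60)).astype(np.uint8)
    u=proj(n,[[CR[0],CR[1],.03]],cs[n])[0].astype(int)
    k,lab=cv2.connectedComponents(cv2.morphologyEx(m,cv2.MORPH_CLOSE,np.ones((9,9))))
    w=lab[u[1]-45:u[1]+45,u[0]-45:u[0]+45];b=np.bincount(w[w>0]).argmax()
    cn,_=cv2.findContours((lab==b).astype(np.uint8),0,1);f=np.zeros((480,640),np.uint8);cv2.drawContours(f,cn,-1,1,-1);ms[n]=f>0;print(n,f.sum())
def S(n,p):
    Rr,_=rot(p[3],p[4]);f=np.zeros((480,640),np.uint8)
    h=cv2.convexHull(np.round(proj(n,Rr.apply(RADIO[0])+p[:3],cs[n])*16).astype(np.int32));cv2.fillConvexPoly(f,h,1,shift=4);return f>0
for use in(("side","wrist","scene"),("side","scene"),("wrist","scene")):
    def cost(p): return sum(1-(S(n,p)&ms[n]).sum()/(S(n,p)|ms[n]).sum() for n in use)
    x0=np.array([*CR[:2],.008,CR[2],0]);r=minimize(cost,x0,method="Nelder-Mead",options=dict(initial_simplex=[x0]+[x0+d for d in np.diag([.006,.006,.006,.08,.08])],maxiter=600))
    c,s=np.cos(CR[2]),np.sin(CR[2]);d=r.x[:2]-CR[:2];print(use,r.fun.round(3),"cradle-frame xy",(c*d[0]+s*d[1]).round(4),(-s*d[0]+c*d[1]).round(4),"z,yaw,tilt",r.x[2:].round(4))
```

```text
side 1105
wrist 12433
scene 953
('side', 'wrist', 'scene') 1.121 cradle-frame xy -0.0004 0.0002 z,yaw,tilt [0.002  0.2068 0.0191]
('side', 'scene') 1.061 cradle-frame xy 0.0026 -0.0007 z,yaw,tilt [0.006  0.2    0.0617]
('wrist', 'scene') 0.564 cradle-frame xy -0.0008 0.0003 z,yaw,tilt [-0.      0.2071 -0.0828]
```

Run:
```python
from h import *
from scipy.optimize import minimize
ns=("side","wrist","scene");ms={};cs={};out=[]
for n in ns:
    cs[n]=get_calibration(n);img=get_image(n);im=img.astype(int)
    m=((im[...,0]>1.8*im[...,1])&(im[...,0]>1.8*im[...,2])&(im[...,0]>25)).astype(np.uint8)
    u=proj(n,[[CR[0],CR[1],.04]],cs[n])[0].astype(int)
    m=cv2.morphologyEx(m,cv2.MORPH_CLOSE,np.ones((3,3)))
    cn,_=cv2.findContours(m,0,1)
    cn=[c for c in cn if cv2.pointPolygonTest(c,tuple(map(float,u)),True)>-8];c=max(cn,key=cv2.contourArea)
    f=np.zeros((480,640),np.uint8);cv2.drawContours(f,[c],-1,1,-1);ms[n]=f>0;print(n,f.sum(),"model",cv2.contourArea(cv2.convexHull(proj(n,place(RADIO[0],*CR,.008),cs[n]).astype(np.float32))))
def S(n,p):
    Rr,_=rot(p[3],p[4]);f=np.zeros((480,640),np.uint8)
    h=cv2.convexHull(np.round(proj(n,Rr.apply(RADIO[0])+p[:3],cs[n])*16).astype(np.int32));cv2.fillConvexPoly(f,h,1,shift=4);return f>0
for use in(("side","wrist","scene"),("side","scene")):
    def cost(p): return sum(1-(S(n,p)&ms[n]).sum()/(S(n,p)|ms[n]).sum() for n in use)
    x0=np.array([*CR[:2],.008,CR[2],0]);r=minimize(cost,x0,method="Nelder-Mead",options=dict(initial_simplex=[x0]+[x0+d for d in np.diag([.006,.006,.006,.08,.08])],maxiter=600))
    c,s=np.cos(CR[2]),np.sin(CR[2]);d=r.x[:2]-CR[:2];print(use,r.fun.round(3),(c*d[0]+s*d[1]).round(4),(-s*d[0]+c*d[1]).round(4),"z,yaw,tilt",r.x[2:].round(4))
    for t in(-.12,0,.12): print(t,[(n,round((S(n,[*r.x[:2],.008-.084*np.sin(t)*(1),r.x[3],t])&ms[n]).sum()/(S(n,[*r.x[:2],.008-.084*np.sin(t),r.x[3],t])|ms[n]).sum(),3)) for n in use])
f=cv2.resize(get_image("scene")[:,:,::-1][215:345,190:340],None,fx=4,fy=4,interpolation=2);cv2.imwrite("pics/sc9.png",f)
```

```text
side 1507 model 2233.083646624116
wrist 12544 model 13433.35144037567
scene 1824 model 2022.1093232110143
('side', 'wrist', 'scene') 0.527 -0.0001 0.0001 z,yaw,tilt [0.0036 0.2046 0.0167]
-0.12 [('side', np.float64(0.575)), ('wrist', np.float64(0.836)), ('scene', np.float64(0.793))]
0 [('side', np.float64(0.646)), ('wrist', np.float64(0.917)), ('scene', np.float64(0.866))]
0.12 [('side', np.float64(0.632)), ('wrist', np.float64(0.938)), ('scene', np.float64(0.796))]
('side', 'scene') 0.479 -0.0003 -0.0004 z,yaw,tilt [0.0063 0.2188 0.0511]
-0.12 [('side', np.float64(0.579)), ('scene', np.float64(0.796))]
0 [('side', np.float64(0.652)), ('scene', np.float64(0.858))]
0.12 [('side', np.float64(0.628)), ('scene', np.float64(0.802))]
```

View pics/sc9.png

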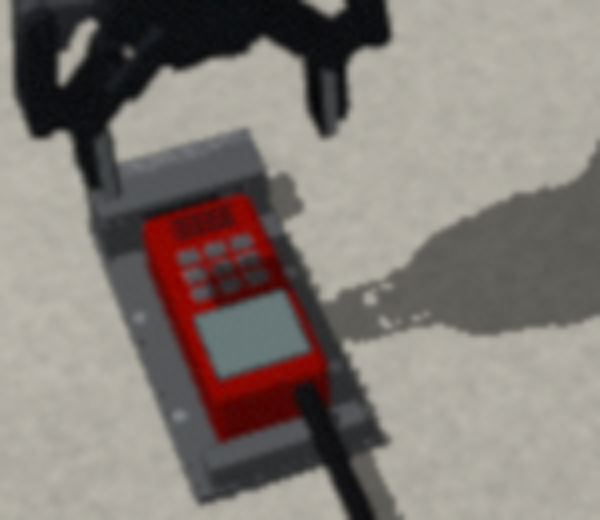

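Run:
```python
from h import *
hold(.3);st("end");hand_in()
```

```text
end 14.47 [ 0.5665 -0.0084  0.112 ] 0.085 [-0.4  0.8 -0.9] [-0.02  0.03  0.03]
the job is handed in; nothing more can be done
```

The radio is lying in the grey cradle with its toe under the lip and its case inside the end stop, and I handed the job in at 14.5 s of the 38 s allowed. `hand_in` gave no verdict.

**What I did:** I gripped the radio across its case and lifted it. I then tipped it 0.25 rad toe-down, slid the toe under the lip and lowered the antenna end about the toe tip. It touched the bed at the expected height with about 14 N, and I released it and backed off about 10 cm.

**Last checks:**
- **Position:** a fit to the pictures puts the radio within about 1 mm of home along and across. The pictures show a clear gap to the end stop.
- **Angle:** yaw is within 0.012 rad of the cradle's.
- **Other objects:** the other red handset and the mug showed no movement in the pictures, and the arm never went near them. I did not measure their positions at the end.
- **Robot:** the gripper was clear of everything, with no load on the wrist.

**Weaker or disagreeing checks:**
- **Height and tilt:** the picture fits pinned these down poorly because shadow and the lip hid part of the radio. Fits with the final mask gave an underside height of 3.6 to 6.3 mm and a tilt of 0.017 to 0.051 rad. An earlier, rougher mask gave up to 0.083 rad.
- **Flatness:** I judged the radio flat from how it looks in the pictures, from where it met the bed, and because a flat pose matched better than a tilted one in the side and scene views. The wrist view alone slightly favoured a tilt.
- **Side view:** it showed the radio about 1–2 mm off my model, which is in line with the calibration error.

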